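# Lay out the pad-gluing station

### The job

Lay out the bench for gluing saxophone pads: set the brass pad cup in the middle of the steel block and stand the dark weight centrally on top of it, and set the silver pad cup in the middle of the red felt, both with their pads still facing up. Stand the glue bottle midway between the steel block and the red felt, on the straight line joining them, and stand the shellac jar behind the steel block: squarely behind the middle of its far face, on the side away from the robot, a finger's width clear of it. Leave the mouthpiece, the oil bottle and the green tin where they stand.

Things in the scene. Friction and masses are not known exactly. Their poses are not given: they have to be found in the camera images.
- brass_cup: Saxophone pad cup: a low round disc, 50 mm across and 11 mm high, brass-coloured rim (its lower 9 mm, full 50 mm wide) with a tan leather pad 44 mm across on top and a small brass dot in the middle. 45 g, loose. Origin: centre of the underside; z up towards the pad face; yaw means nothing.
- nickel_cup: Second pad cup of the same shape and size (50 mm across, 11 mm high, rim 9 mm high, 45 g, loose), but with a silver rim and a near-black pad with a silver dot. Origin: centre of the underside; z up towards the pad face; yaw means nothing.
- weight: Dark steel pressing weight, loose, about 360 g (varies): a plain cylinder 38 mm across and 34 mm high, then a narrow neck and a small knob 20 mm across from 44 to 52 mm, total height 52 mm. Stands upright on its flat base. Origin: centre of the underside, z up.
- glue_bottle: Small round glue bottle standing upright, loose, 60 g (varies): white body 34 mm across and 50 mm high with a yellow band, red tapering nozzle on top, total height 72 mm. Origin: centre of the underside, z up; round, so its yaw means nothing.
- shellac_jar: Low round shellac jar standing upright, loose, 90 g (varies): amber glass 42 mm across up to 28 mm, orange screw cap 44 mm across from 28 to 40 mm, total height 40 mm. Origin: centre of the underside, z up; round, so its yaw means nothing.
- block: Fixed bright steel bench block, 64 x 64 mm square and 25 mm high, flat top. Origin: centre of the underside. Its x axis points to its far side (away from the robot, +x, within 0.25 rad), its y axis to its left; its yaw varies from start to start. The red felt lies 210 to 230 mm from it, centre to centre, straight off either its left or its right side (along its own +y or -y axis).
- felt: Fixed red felt round, 80 mm across and 4 mm high, flat, bare. Origin: centre of the underside. It may be on the left or on the right of the steel block.
- mouthpiece: Bystander, to be left alone: brass cornet mouthpiece standing rim down, 27 mm across at the bottom, tapering to a 10 mm shank, 68 mm high, loose. Origin: centre of the underside, z up.
- oil_bottle: Bystander, to be left alone: small blue valve-oil bottle with a black cap, 28 mm across, 64 mm high, standing, loose. Origin: centre of the underside, z up.
- tin: Bystander, to be left alone: low round green tin, 44 mm across, 18 mm high, loose. Origin: centre of the underside, z up.

How it is judged:
On the way, in this order (a step that is already met when the one before it is completed fails the run):
1. the brass pad cup lies in the middle of the steel block (horizontal distance between brass_cup and block below 0.012 m and z of brass_cup in the frame of block between 0.022 and 0.028 m and angle between brass_cup's own z axis and vertical below 0.1 rad), for 0.2 s.
2. the weight stands on the brass pad cup, on the block (all of step 1 and horizontal distance between weight and brass_cup below 0.01 m and z of weight in the frame of brass_cup between 0.008 and 0.014 m and angle between weight's own z axis and vertical below 0.1 rad), for 0.2 s.
At the end, for the whole second after the job is handed in: All upright, released, at rest: brass cup within 12 mm of block centre, weight within 10 mm of cup centre, silver cup within 15 mm of felt centre; bottle within 18 mm of the block-felt line, under 127 mm from each; jar behind block, centre 58 to 92 mm back, within 18 mm sideways (all of step 2 and horizontal distance between nickel_cup and felt below 0.015 m and z of nickel_cup in the frame of felt between 0.002 and 0.007 m and angle between each of nickel_cup, glue_bottle, shellac_jar's own z axis and vertical below 0.1 rad and x of glue_bottle in the frame of block between -0.018 and 0.018 m and horizontal distance between glue_bottle and block below 0.127 m and horizontal distance between glue_bottle and felt below 0.127 m and height (world z) of each of glue_bottle, shellac_jar below 0.004 m and x of shellac_jar in the frame of block between 0.058 and 0.092 m and y of shellac_jar in the frame of block between -0.018 and 0.018 m and linear speed of each of brass_cup, nickel_cup, weight, glue_bottle, shellac_jar below 0.02 m/s); the robot touches nothing.
It fails at once if the mouthpiece is moved more than 25 mm or tipped over (distance of mouthpiece from where it was at the start of the episode above 0.025 m or angle between mouthpiece's own z axis and vertical above 0.6 rad).
It fails at once if the oil bottle is moved more than 25 mm or tipped over (distance of oil_bottle from where it was at the start of the episode above 0.025 m or angle between oil_bottle's own z axis and vertical above 0.6 rad).
It fails at once if the tin is moved more than 25 mm or tipped over (distance of tin from where it was at the start of the episode above 0.025 m or angle between tin's own z axis and vertical above 0.6 rad).
It also fails if it takes over 112 s, if anything falls off the work surface, if the arm or the gripper's body presses on something with over 40 N, if the wrist force passes 120 N, or if a joint passes its speed limit or range.

### The arm

A 6-joint arm with a two-finger parallel gripper is mounted at the origin on the work surface. World frame = base frame: x ahead of the robot, y to its left, z up, the work surface at z = 0. Lengths are in m, angles in rad, forces in N, time in s.
With the tool pointing down it reaches from about 0.375 to 0.925 m from the base axis. Payload 5.7 kg.
Tool frame: the origin (TCP) lies midway between the tips of the shut fingers; the grasp point (between the pads) lies 19 mm behind it; z points along the fingers, y is the line along which they close (so a half turn about z gives the same grasp; the last joint's range is limited). The gripper opens to 88 mm and grips with 3 to 60 N. Pads are 20 mm wide; open, the fingers measure 115 mm over their backs; the gripper's body (75 mm by 178 mm) begins 61 mm behind the grasp point.
Start: joints at [1.103, 0.359, 1.51, -0, 1.272, -0.115], TCP at [0.207, 0.563, 0.223] pointing down, gripper open.
Joint ranges: [-2.97, 2.97], [-1.01, 2.36], [0.21, 2.38], [-0.96, 4.11], [0.2, 2.71], [-2.98, 2.98]. Speed limits (rad/s): [2.39, 2.39, 3.14, 3.14, 3.14, 3.14].

### API

Orientations are given as a unit quaternion [x, y, z, w].
In Python, from bench import move_ptp, servo_line, goto_joints, move_gripper, sleep, inverse_kinematics, capture, PlanningError, close_job, spot_in, silhouettes, current_clock, current_joint_pos, current_qvel, current_joint_torque, current_position, current_orientation, current_force, current_torque, current_finger_gap, current_grip_force gives the robot as it stands. Calls block until the motion is done:
- move_ptp(position, orientation): joint-space move of the TCP to a pose.
- servo_line(position, orientation=None, rate=0.15, contact_N=None): straight line of the TCP; orientation=None keeps the orientation; rate is the mean speed in m/s. With contact_N (N) it stops when the force on the tool has changed by that much, and returns True; else False.
- goto_joints(angles): joint-space move.
- move_gripper(opening): finger opening in m; the grip force is fixed at half the most; returns when the fingers have stopped.
- sleep(seconds).
- inverse_kinematics(position, orientation): joint angles nearest the present ones, or None.
- capture(name): name is "scene" or "top"; returns a dict with "image" (384x512x3 uint8, blue, green, red), "range_z" (384x512 float32, m along the optical axis (not along the pixel's ray), 0 where there is no reading), "intrinsics" (3x3 intrinsics, pixels), "R" (3x3) and "t" (3): a world point X has camera coordinates R X + t. Camera axes: x right, y down, z forward; pixel columns grow to the right and rows downward; lengths in m; the calibration is good to about 2 mm. A picture is of the moment at which its call begins.
A pose or a line that the arm cannot do raises PlanningError and nothing moves.
- close_job(): hands the job in; it is judged then, once.
Trained networks look in the newest picture that a camera, given by its name, has taken for a name from the list of things; names that differ only in an ending like _2 or _b are one class to them, and where a whole thing is asked for, a point or a joint stands for the part that bears it (a point fixed in the world has none). Each returns a list of dicts, best first, with "conf" (0 to 1); they miss things now and then, are a little off and sometimes report something else, mostly with a low value. They report only what shows in the picture. A call takes as long as a camera call.
- spot_in(camera, query): "xy" ([column, row] in pixels, amid what is visible of it).
- silhouettes(camera, query): "region" (384x512 bool, what is visible of it) and "xy" ([column, row] in pixels, amid what is visible of it).
Readings, each from a call of its own:
- current_clock(): time.
- current_joint_pos(): joint angles.
- current_qvel(): joint speeds.
- current_joint_torque(): joint torques, N m.
- current_position(): TCP position.
- current_orientation(): TCP orientation.
- current_force(): force on the tool from outside, world axes, zero at the start.
- current_torque(): the same for the moment, N m.
- current_finger_gap(): finger opening in m.
- current_grip_force(): force on a finger pad.
Only numpy, scipy, OpenCV 4.12 (cv2) and the standard library are available. Lean on these libraries where they do the work, as an engineer would, in place of code of your own. Each camera call takes 0.05 s, during which the arm holds its last target. There are 200 camera calls.

## Working session

There is one attempt and no reset: what is moved stays moved. The work goes in short steps, each a Python script; the robot and the scene stay as the last script left them, time stands still between calls to the robot, and variables do not carry over. Pictures are saved under pics/ and viewed, at most 14 in all, crops included, and the job is handed in when it is done.

```bash
mkdir -p pics; ls; cat > h.py <<'E'
import numpy as np, cv2
from bench import *
def cloud(c):
    K=c["intrinsics"];z=c["range_z"];v,u=np.mgrid[:z.shape[0],:z.shape[1]]
    P=np.stack([(u-K[0,2])*z/K[0,0],(v-K[1,2])*z/K[1,1],z],-1)
    return (P-c["t"])@c["R"]   # R^T (P-t)
E
python3 - <<'E'
from h import *
N="brass_cup nickel_cup weight glue_bottle shellac_jar block felt mouthpiece oil_bottle tin".split()
for cam in ("top","scene"):
    c=capture(cam);cv2.imwrite(f"pics/{cam}0.png",c["image"]);W=cloud(c)
    print(cam,"campos",(-c["R"].T@c["t"]).round(3))
    for n in N:
        for d in silhouettes(cam,n)[:2]:
            m=d["region"]&(c["range_z"]>0);p=W[m]
            if len(p)==0: print(n,"empty");continue
            zt=np.percentile(p[:,2],95);q=p[p[:,2]>zt-.004]
            print(n,round(d["conf"],2),np.round(d["xy"]),m.sum(),"med",np.median(p,0).round(3),"topz",zt.round(3),"mid",((q.max(0)+q.min(0))/2).round(3),"ext",np.ptp(q,0).round(3))
E
```

```text
pics
top campos [ 0.418 -0.016  0.812]
brass_cup 0.93 [119. 237.] 386 med [0.394 0.304 0.009] topz 0.011 mid [0.396 0.305 0.01 ] ext [0.048 0.048 0.006]
nickel_cup 0.89 [134. 195.] 364 med [0.489 0.271 0.009] topz 0.012 mid [0.489 0.272 0.01 ] ext [0.047 0.047 0.006]
weight 0.51 [ 94. 176.] 318 med [0.524 0.36  0.033] topz 0.051 mid [0.526 0.367 0.051] ext [0.018 0.02  0.007]
glue_bottle 0.66 [419. 188.] 313 med [ 0.511 -0.37   0.047] topz 0.067 mid [ 0.513 -0.376  0.068] ext [0.011 0.01  0.009]
shellac_jar 0.68 [372. 136.] 380 med [ 0.628 -0.278  0.038] topz 0.04 mid [ 0.631 -0.282  0.039] ext [0.043 0.042 0.005]
block 0.74 [312. 174.] 841 med [ 0.537 -0.136  0.023] topz 0.026 mid [ 0.538 -0.136  0.025] ext [0.068 0.069 0.006]
felt 0.61 [217. 186.] 884 med [0.509 0.075 0.003] topz 0.005 mid [0.51  0.075 0.004] ext [0.078 0.078 0.006]
mouthpiece 0.59 [361. 196.] 124 med [ 0.487 -0.259  0.024] topz 0.066 mid [ 0.489 -0.262  0.066] ext [0.009 0.006 0.004]
tin 0.89 [381. 242.] 314 med [ 0.378 -0.293  0.017] topz 0.019 mid [ 0.378 -0.295  0.018] ext [0.04  0.042 0.005]
scene campos [ 1.0
[... 712 characters left out ...]
0.005]
block 0.85 [242. 237.] 827 med [ 0.545 -0.145  0.024] topz 0.027 mid [ 0.54  -0.139  0.027] ext [0.069 0.068 0.007]
felt 0.83 [286. 184.] 518 med [0.511 0.07  0.004] topz 0.006 mid [0.511 0.072 0.005] ext [0.077 0.08  0.006]
mouthpiece 0.65 [183. 261.] 186 med [ 0.495 -0.269  0.026] topz 0.067 mid [ 0.491 -0.266  0.066] ext [0.008 0.007 0.006]
mouthpiece 0.29 [236. 301.] 550 med [ 0.639 -0.29   0.038] topz 0.042 mid [ 0.633 -0.284  0.041] ext [0.042 0.042 0.005]
oil_bottle 0.5 [370. 152.] 197 med [0.631 0.281 0.038] topz 0.063 mid [0.628 0.286 0.063] ext [0.015 0.016 0.006]
tin 0.65 [138. 251.] 302 med [ 0.384 -0.302  0.017] topz 0.02 mid [ 0.381 -0.299  0.019] ext [0.044 0.04  0.006]
```

View pics/top0.png

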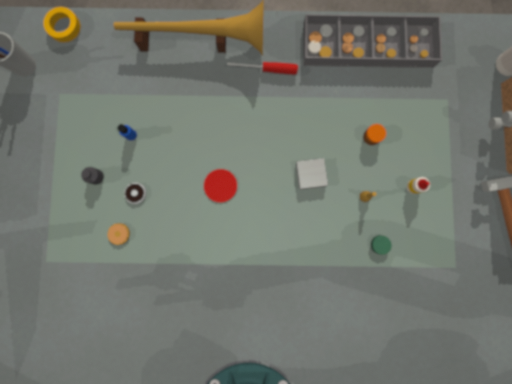

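View pics/scene0.png

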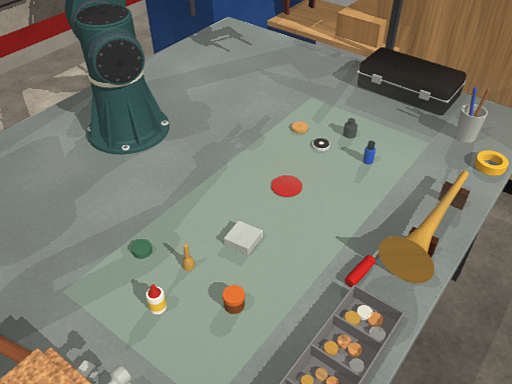

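```bash
cat >> h.py <<'E'
from scipy.spatial.transform import Rotation as Ro
B=np.array([.539,-.1375]);F=np.array([.5105,.0735])
yaw=np.arctan2(-(F-B)[0],(F-B)[1]);bx=np.array([np.cos(yaw),np.sin(yaw)])
def quat(p,a):
    """tool down, closing along world angle a (or a+pi), whichever has the smaller |j6|"""
    best=[]
    for k in (a,a+np.pi):
        y=np.array([np.cos(k),np.sin(k),0]);z=np.array([0,0,-1.])
        q=Ro.from_matrix(np.stack([np.cross(y,z),y,z],1)).as_quat()
        j=inverse_kinematics(p,q)
        if j is not None: best.append((abs(j[5]),tuple(q)))
    return np.array(min(best)[1])
def pick(xy,h,a,opening,up=.13):
    q=quat([*xy,up],a); move_gripper(opening)
    move_ptp([*xy,up],q); servo_line([*xy,h],rate=.12); move_gripper(0.0)
    g=current_finger_gap(); servo_line([*xy,up],rate=.15)
    print("gap",round(g,4),round(current_finger_gap(),4),"grip",current_grip_force(),"t",current_clock())
def place(xy,h,a,opening,up=.15):
    q=quat([*xy,up],a); move_ptp([*xy,up],q)
    servo_line([*xy,h+.015],rate=.15); servo_line([*xy,h],rate=.04)
    sleep(.1); move_gripper(opening); servo_line([*xy,up],rate=.15)
    print("placed gap",round(current_finger_gap(),4),"t",current_clock())
E
python3 - <<'E'
from h import *
a=yaw+np.pi/2
print(yaw,np.linalg.norm(F-B),current_clock())
pick([.632,-.283],.006,a,.07)
if current_finger_gap()>.03: place(B+.074*bx,.007,a,.065)
E
```

```text
0.1342585449155023 0.21291606327376997 1.1
gap 0.0433 0.0433 grip 29.999778270721436 t 7.6167
placed gap 0.0652 t 11.5667
```

```bash
python3 - <<'E'
from h import *
a=yaw+np.pi/2
pick([.5145,-.378],.008,yaw,.06)
if current_finger_gap()>.02: place((B+F)/2,.009,yaw,.055)
pick([.4905,.270],.0015,a,.068)
if current_finger_gap()>.03: place(F,.0065,a,.066)
c=capture("top");W=cloud(c);cv2.imwrite("pics/top1.png",cv2.resize(c["image"][90:280,50:460],None,fx=1.9,fy=1.9))
for n in ("shellac_jar","glue_bottle","nickel_cup","brass_cup","weight"):
    for d in silhouettes("top",n)[:1]:
        p=W[d["region"]&(c["range_z"]>0)];q=p[p[:,2]>np.percentile(p[:,2],95)-.004]
        print(n,d["conf"],((q.max(0)+q.min(0))/2).round(3))
E
```

```text
gap 0.0341 0.0336 grip 29.999880194664 t 16.2917
placed gap 0.0549 t 20.8583
gap 0.0488 0.049 grip 29.999953508377075 t 25.1333
placed gap 0.0658 t 30.725
shellac_jar 0.87 [ 0.611 -0.127  0.039]
glue_bottle 0.75 [ 0.522 -0.032  0.069]
nickel_cup 0.38 [0.479 0.038 0.264]
brass_cup 0.61 [0.393 0.306 0.01 ]
weight 0.63 [ 0.488 -0.261  0.066]
```

View pics/top1.png

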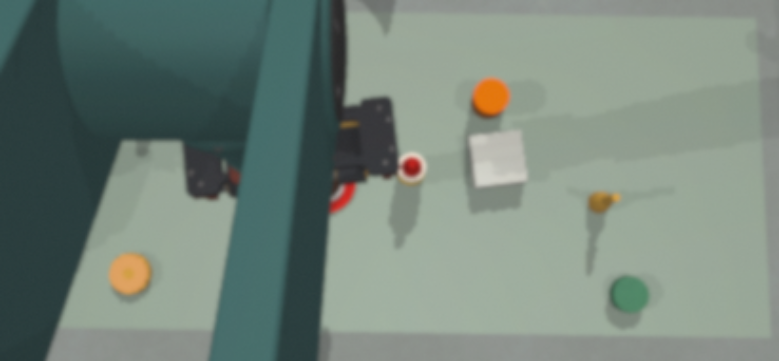

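The jar (crop 490,97) is behind the block (498,158) and the glue bottle (411,167) stands on the block–felt line. The arm hides the silver cup. Next is the brass cup.

```bash
python3 - <<'E'
from h import *
a=yaw+np.pi/2
pick([.396,.302],.0015,a,.068)
if current_finger_gap()>.03: place(B,.0275,a,.066)
move_ptp([.527,.3665,.15],quat([.527,.3665,.15],a))
for cam in ("top","scene"):
    c=capture(cam);W=cloud(c);cv2.imwrite(f"pics/{cam}2.png",c["image"])
    for n in ("nickel_cup","brass_cup","weight","block","felt"):
        for d in silhouettes(cam,n)[:1]:
            p=W[d["region"]&(c["range_z"]>0)];q=p[p[:,2]>np.percentile(p[:,2],95)-.004]
            print(cam,n,round(d["conf"],2),((q.max(0)+q.min(0))/2).round(3))
E
```

```text
gap 0.049 0.0492 grip 29.99989539384842 t 36.2
placed gap 0.0661 t 41.0917
top nickel_cup 0.68 [0.508 0.073 0.014]
top brass_cup 0.72 [ 0.537 -0.137  0.035]
top weight 0.72 [0.526 0.368 0.05 ]
top block 0.76 [ 0.538 -0.136  0.024]
top felt 0.74 [0.51  0.075 0.004]
scene nickel_cup 0.7 [0.51  0.071 0.016]
scene brass_cup 0.61 [ 0.538 -0.141  0.037]
scene weight 0.68 [0.528 0.367 0.051]
scene block 0.83 [ 0.54  -0.139  0.03 ]
scene felt 0.7 [0.511 0.07  0.005]
```

View pics/scene2.png

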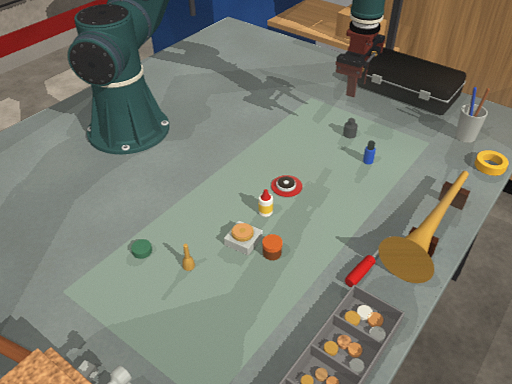

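The brass cup sits on the block (243,233), the silver cup on the felt (287,184), and the bottle and jar are in place. Only the weight (350,128) is left.

```bash
python3 - <<'E'
from h import *
a=yaw+np.pi/2
pick([.527,.3665],.008,a,.06)
if current_finger_gap()>.03: place([.538,-.1385],.045,a,.055,up=.17)
move_ptp([.45,.3,.25],quat([.45,.3,.25],a))
for cam in ("top","scene"):
    c=capture(cam);W=cloud(c);cv2.imwrite(f"pics/{cam}3.png",c["image"])
    for n in ("nickel_cup","brass_cup","weight","glue_bottle","shellac_jar"):
        for d in silhouettes(cam,n)[:1]:
            p=W[d["region"]&(c["range_z"]>0)];q=p[p[:,2]>np.percentile(p[:,2],95)-.004]
            print(cam,n,round(d["conf"],2),((q.max(0)+q.min(0))/2).round(3))
E
```

```text
gap 0.0372 0.0376 grip 29.9983791843988 t 46.8667
placed gap 0.0553 t 51.8083
top nickel_cup 0.55 [0.508 0.073 0.014]
top brass_cup 0.52 [ 0.536 -0.125  0.039]
top weight 0.51 [ 0.535 -0.138  0.087]
top glue_bottle 0.56 [ 0.522 -0.032  0.07 ]
top shellac_jar 0.65 [ 0.612 -0.127  0.039]
scene nickel_cup 0.66 [0.512 0.069 0.016]
scene brass_cup 0.59 [ 0.546 -0.141  0.036]
scene weight 0.9 [ 0.537 -0.14   0.088]
scene glue_bottle 0.77 [ 0.525 -0.037  0.068]
scene shellac_jar 0.93 [ 0.614 -0.129  0.04 ]
```

View pics/scene3.png

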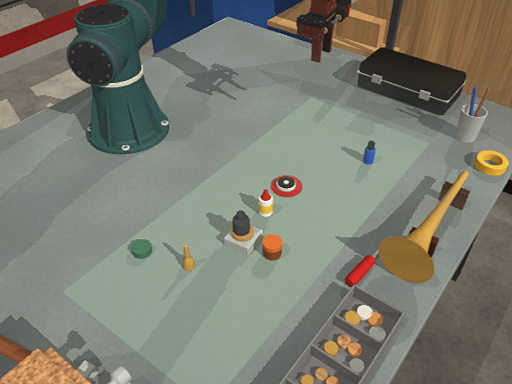

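The weight stands upright on the cup (241,225), everything else is in place, and the bystanders haven't moved.

```bash
python3 -c "
from h import *
print(close_job(),current_clock())"
```

```text
the job is handed in; nothing more can be done
the job is handed in; nothing more can be done
```

The job is handed in at about 53 s of the 112 s allowed: all five pieces measured within tolerance in the final pictures and the three bystanders looked undisturbed, but no pass or fail result came back.

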